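# Close and lock the contact printing frame

## Robot

A 7-joint arm with a two-finger parallel gripper is mounted at the origin on the work surface; the furniture and walls round the work are solid. World frame = base frame: x ahead of the robot, y to its left, z up, the work surface at z = 0. Lengths are in m, angles in rad, forces in N, time in s.
With the tool pointing down it reaches from about 0.4 to 0.9 m from the base axis. Payload 5.6 kg.
Tool frame: the origin (TCP) lies between the finger pads; the fingertips stand 19 mm ahead of it and the grasp point (between the pads) is the TCP (r.tips_ahead is the distance from the TCP to the fingertips, in m); x points along the fingers, z is the direction in which the jaws open and shut, and the axes are right-handed (so a half turn about x gives the same grasp; the last joint's range is limited). The gripper opens to 92 mm and grips with 3 to 60 N. Pads are 20 mm wide; open, the fingers measure 128 mm over their backs; the gripper's body (75 mm by 189 mm) begins 69 mm behind the grasp point.
Start: joints at [-1.265, 0.468, -0.012, 1.603, 0.006, 1.071, -0.056], TCP at [0.222, 0.611, 0.234] pointing down, gripper open.
Joint ranges: [-2.53, 2.53], [-0.31, 2.02], [-1.57, 1.55], [0.28, 2.44], [-1.29, 4.43], [0.15, 1.84], [-2.92, 2.92]. Speed limits (rad/s): [2.57, 2.57, 3.14, 3.14, 3.14, 3.14, 3.14].

## Interface

Orientations are given as [roll, pitch, yaw] about the fixed x, y, z axes, in that order (R = Rz(yaw) Ry(pitch) Rx(roll)).
In Python, from plant import r gives the robot as it stands.
- The arm moves only by the tool step_arm, never from a script. Its argument "increments" is a list that holds one entry, the list of rows, each a list of 7 numbers: the shift along the tool's x, y, z in m, then the turn, a rotation vector about the tool's x, y, z in degrees, then the closure, from -1 (fully open) to 1 (shut), so that 0 is half open. A call has 1 to 20 rows; each row shifts and turns the commanded pose from where the row before left it, along the tool's axes as they then stand; what a row does not reach is not made up. A row lasts 1/8 s, in which the tool goes at most 62.5 mm and 10.7 degrees, less where a joint would pass 70% of its speed; a pose out of reach is approached as far as the arm can. A call is refused whole if a number of a shift passes 0.0625 or a number of a turn 10.7, either way. A call with a gripper value outside its range is refused whole. The fingers move at their own pace and stop on an object; the grip force is fixed at half the most. Time passes only in rows, so rows that do not move let the fingers close. It gives the time, the measured TCP pose, the force and the opening at its end, in the units of the state.
- r.get_obs(): the state, without advancing time (a new reading comes with each control period).
- r.read_camera(name): name is "scene" or "top"; returns (picture, depth): 384x512x3 uint8, red, green, blue; 384x512 float32, m along the optical axis (not along the pixel's ray), 0 where there is no reading.
- r.camera_params(name): a dict with "fovy" (degrees; the focal length in pixels is half the picture's height over the tangent of half this angle, whatever the lens; pixels are square), "cx", "cy" (the principal point, pixels), "R" (3x3) and "t" (3): a world point X has camera coordinates R X + t. Camera axes: x right, y down, z forward; pixel columns grow to the right and rows downward; lengths in m; the calibration is good to about 2 mm. A picture is of the moment at which its call begins. camera_params takes no time and is no camera call.
- r.job_done(): hands the job in, once; it reports no verdict.
The state is a dict: "t": time; "q": joint angles; "joint_vel": joint speeds; "joint_efforts": joint torques, N m; "position": TCP position; "orientation": TCP orientation; "ft_force": force on the tool from outside, world axes, zero at the start; "ft_torque": the same for the moment, N m; "opening": finger opening in m.
Only numpy, scipy, OpenCV 4.12 (cv2) and the standard library are available. Lean on these libraries where they do the work, as an engineer would, in place of code of your own. Each camera call takes 0.05 s, during which the arm holds its last target.

## Task

The contact printing frame is loaded, but one half of its hinged back still stands up and both brass springs are swung off their hooks. With a fingertip push the standing half over and let it down gently until it lies shut, and only then turn its spring, and the other spring too, by pushing on an arm until both ends of each sit squarely under the hooks on the rim. Grasp nothing, do not press hard (there is glass in the frame), do not lift or shove the frame, and leave everything else alone.

Things in the scene. Friction and masses are not known exactly. Their poses are not given: they have to be found in the camera images.
- frame: wooden contact printing frame lying loose on the worktop (about 0.95 kg, slides if pushed with about 5 N), 322 mm along its own x, 262 mm along its own y; origin under its centre on the worktop, own z up. Rim 29 mm wide, top 27 mm high. Inside it a glass pane and over that the back: two halves, each 131 mm (x) by 201 mm (y)
- hinge (a point): middle of the line where the halves are hinged together, along the frame's own y at x = 0, 23 mm above the worktop. The half towards own -x stands up at the start; the half towards own +x lies shut (and could be folded up too). Outer faces 20.5 mm above the worktop when shut
- frame_back_front (a joint): angle of the raised half, rad: 0 shut, pi/2 upright, at most 1.92, leaning over the other half. Starts at 1.5 to 1.85: its outer face, with the spring, then looks to the frame's own +x. The stiff hinge holds it above about 1.1; pushed below about 0.6 it sinks shut by itself, slowly enough to do no harm
- frame_back_rear (a joint): angle of the half that lies shut: 0 shut, grows as it is folded up about the same hinge line
- raised_edge (a point): middle of the free edge of the raised half, 131 mm from the hinge line; the half is 7.5 mm thick
- screw_raised (a point): screw on which the brass spring of the raised half turns, at frame x = -70, y = 0 mm when shut. The spring is a straight bar reaching 115 mm each way, 12 to 15 mm wide, lying 24 to 31 mm above the worktop once its half is shut
- screw_flat (a point): screw of the like spring on the half that lies shut, at frame x = +70, y = 0 mm; the bar lies 24 to 31 mm above the worktop
- frame_spring_front (a joint): angle of the raised half's spring about its screw, rad: 0 across the frame along own y, both ends under the hooks (a stop there); positive with its own +y arm swung to the half's outer edge and its own -y arm to the hinge line. Light friction, about 0.4 N at 80 mm from the screw; stays where left
- frame_spring_rear (a joint): angle of the other spring: 0 across the frame, both ends under the hooks (a stop there); positive with its own +y arm swung to the hinge line and its own -y arm to the outer edge. Same friction
- spring_raised_end (a point): point on the spring of the raised half, 80 mm from its screw, mid-width and mid-height, on the arm swung to the hinge line
- spring_flat_end (a point): the like point on the other spring, 80 mm from its screw, on the arm swung to the hinge line
- hook_flat (a point): one of the four small brass hooks on the rim, here the one at frame x = +70, y = +115 mm; the others at x = +70 and -70, y = +115 and -115 mm. Each 16 mm wide (x), 22 mm long (y), top 33 mm above the worktop; a spring's end slides in under it from the side
- coating_brush: flat black-handled coating brush, 189 x 52 x 14 mm, lying beside the frame on its right (robot's view); origin on its underside; leave alone
- bone_folder: pale flat bone folder, 146 x 22 x 8 mm, lying beside the frame on its left; origin on its underside; leave alone
- film_can: black film can with a grey lid, 35 mm across, 51 mm tall, standing beside the frame on its right, beyond the brush; origin on its underside; leave alone
- brayer: ink roller with a red handle, 142 x 67 x 33 mm, to the right near the robot; origin on its underside; leave alone
- tongs: wooden print tongs, 183 x 32 x 13 mm, lying in the black tray at the right; origin on its underside; leave alone

How it is judged:
On the way, in this order (a step that is already met when the one before it is completed fails the run):
1. the raised half lies shut (within 0.05 rad) while its spring is still swung off the hooks (over 0.15 rad) (value of joint frame_back_front below 0.05 rad and value of joint frame_spring_front above 0.15 rad), for 0.2 s.
2. both springs sit under their hooks (within 0.08 rad) and both halves are shut (value of joint each of frame_back_front, frame_back_rear below 0.05 rad and value of joint each of frame_spring_front, frame_spring_rear below 0.08 rad), for 0.2 s.
At the end, for the whole second after the job is handed in: both halves of the back lie shut within 0.05 rad, both springs lie across with their ends under the hooks within 0.08 rad (9 mm at the ends), and the frame lies flat and at rest on the worktop (all of step 2 and height (world z) of frame below 0.005 m and angle between frame's own z axis and vertical below 0.03 rad and linear speed of frame below 0.02 m/s); the robot touches nothing.
It fails at once if the half is let fall or thrown shut (faster than 4.5 rad/s) (velocity of joint frame_back_front below -4.5 rad/s).
It fails at once if its spring is turned across (below 0.15 rad) while the half is still up: its ends would strike the hooks (value of joint frame_back_front above 0.12 rad and value of joint frame_spring_front below 0.15 rad).
It fails at once if the frame is lifted 12 mm, tipped or shoved more than 30 mm (height (world z) of frame above 0.012 m or angle between frame's own z axis and vertical above 0.06 rad or distance of frame from where it was at the start of the episode above 0.03 m).
It fails at once if the fingers press on the frame, its back or springs with over 30 N (contact force between the fingers and frame above 30 N).
It fails at once if something else on the worktop is moved by more than 20 mm (distance of any of coating_brush, bone_folder, film_can, brayer, tongs from where it was at the start of the episode above 0.02 m).
It also fails if it takes over 56 s, if anything falls off the work surface, if the arm or the gripper's body presses on something with over 40 N, if the wrist force passes 120 N, or if a joint passes its speed limit or range.

## Working session

There is one attempt and no reset: what is moved stays moved. The work goes in short steps, Python scripts to look and compute and a tool call to move; the robot and the scene stay as the last step left them, time stands still between calls to the robot, and variables do not carry over. Pictures are saved under pics/ and viewed, and the job is handed in when it is done.

Besides the shell and the picture viewer there is one more tool, called after "Request:" as name([rows], argument=value, ...), one row to a line, values as JSON. step_arm: Moves the arm, as the interface text tells. Its arguments: {"type":"object","properties":{"increments":{"type":"array"}},"required":["increments"]}

```bash
ls; mkdir -p pics
python3 - <<'E'
from plant import r
import cv2,numpy as np
o=r.get_obs();print({k:np.round(v,3).tolist() for k,v in o.items()}, r.tips_ahead)
for n in("scene","top"):
    p,d=r.read_camera(n);np.savez(f"pics/{n}0.npz",p=p,d=d)
    cv2.imwrite(f"pics/{n}0.png",cv2.resize(p[:,:,::-1],(800,600),interpolation=cv2.INTER_CUBIC))
    c=r.camera_params(n);print(n,c)
E
```

```text
pics
{'t': 0.0, 'q': [-1.265, 0.468, -0.012, 1.604, 0.006, 1.071, -0.056], 'joint_vel': [0.0, 0.001, -0.001, -0.001, 0.001, 0.0, 0.0], 'joint_efforts': [0.001, -52.057, -0.012, -24.376, -0.057, 0.017, 0.0], 'position': [0.222, 0.61, 0.233], 'orientation': [-3.068, 1.569, -1.846], 'ft_force': [-1.125, 0.006, -0.502], 'ft_torque': [0.019, 0.043, -0.02], 'opening': 0.092} 0.019
scene {'fovy': 43.20647541942032, 'cx': 249.91090862075401, 'cy': 203.86537688980405, 'R': array([[ 0.69434918, -0.71954622, -0.01150884],
       [-0.31713708, -0.29159747, -0.90243836],
       [ 0.64599016,  0.63025721, -0.43066525]]), 't': array([-0.49851322,  0.14032787,  1.07487052])}
top {'fovy': 54.945971759106776, 'cx': 254.22420783098656, 'cy': 186.58879471404356, 'R': array([[ 0.03258364, -0.99946844,  0.00107384],
       [-0.97440828, -0.0320057 , -0.22249525],
       [ 0.22241135,  0.00620335, -0.97493318]]), 't': array([-0.22474132,  0.49688735,  1.00625795])}
```

View pics/scene0.png

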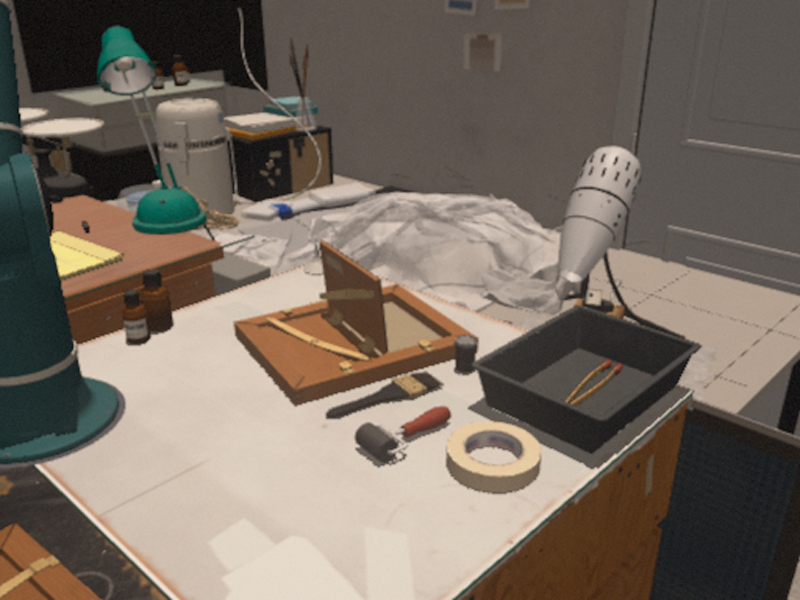

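View pics/top0.png

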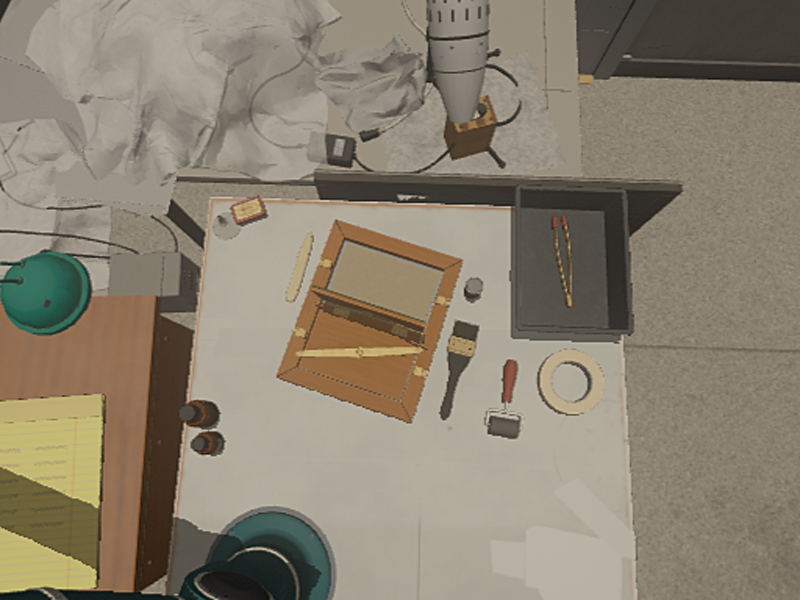

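The frame lies mid-table with its open window on the far side. The half standing up near the middle (row ~300 in the top view) shows its outer face and spring towards the robot. I'll enlarge the frame next.

```bash
cat > h.py <<'E'
import numpy as np,cv2
from plant import r
def K(n):
    c=r.camera_params(n);f=192/np.tan(np.radians(c['fovy']/2));return f,c['cx'],c['cy'],np.array(c['R']),np.array(c['t'])
def proj(n,X):
    f,cx,cy,R,t=K(n);X=np.atleast_2d(X)@R.T+t
    return np.c_[f*X[:,0]/X[:,2]+cx,f*X[:,1]/X[:,2]+cy]
def atz(n,u,v,z):
    f,cx,cy,R,t=K(n);d=R.T@np.array([(u-cx)/f,(v-cy)/f,1]);o=-R.T@t
    return o+d*(z-o[2])/d[2]
def dep(n,u,v,D):
    f,cx,cy,R,t=K(n);return R.T@(np.array([(u-cx)/f,(v-cy)/f,1])*D-t)
def crop(p,name,u0,v0,u1,v1,s):
    cv2.imwrite(name,cv2.resize(p[v0:v1,u0:u1,::-1],None,fx=s,fy=s,interpolation=cv2.INTER_CUBIC))
E
python3 - <<'E'
from h import *
p=np.load("pics/top0.npz")['p'];crop(p,"pics/t1.png",170,130,310,280,4)
p=np.load("pics/scene0.npz")['p'];crop(p,"pics/s1.png",145,150,310,260,4.8)
print(proj("top",[[0,0,0],[.22,.61,.23],[.6,0,0]]),proj("scene",[[.22,.61,.23]]))
E
```

```text
[[ 171.75377634  368.92515247]
 [-111.60716355  280.28927279]
 [ 187.74422426  158.15615844]] [[ -4.17753462 102.24713236]]
```

View pics/t1.png

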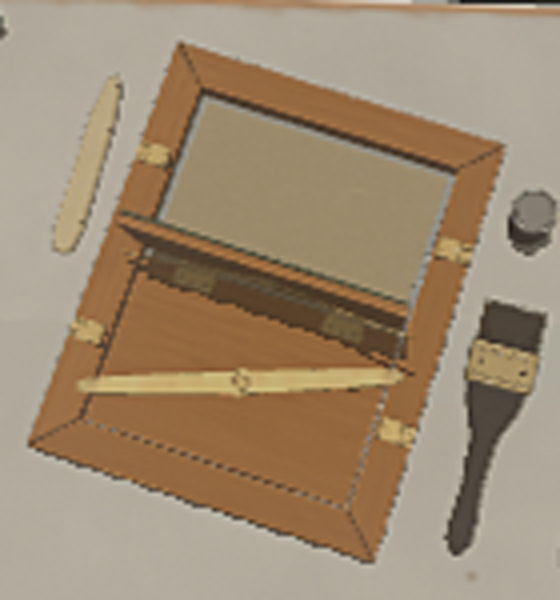

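View pics/s1.png

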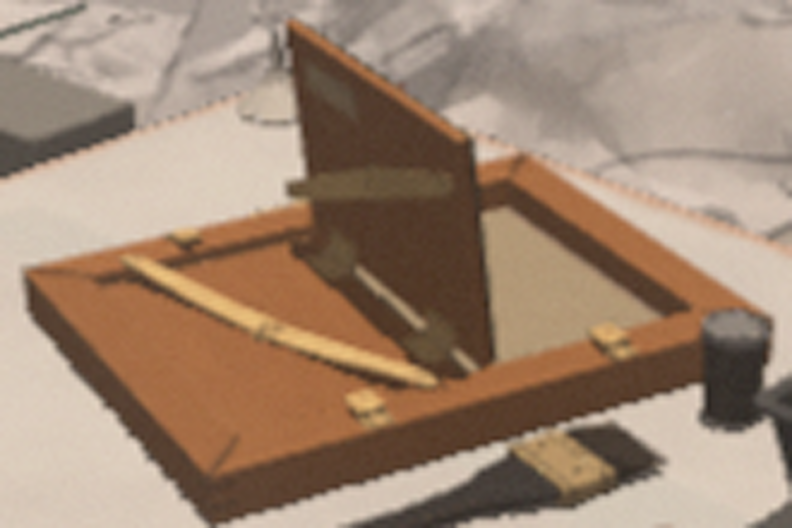

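```bash
cat >> h.py <<'E'
def fitframe(corn):  # far-left, far-right, near-right, near-left ; z=.027 (n,u,v) 
    W=np.array([atz("top",u,v,.027)[:2] for u,v in corn])
    L=np.array([[-.161,-.131],[-.161,.131],[.161,.131],[.161,-.131]])
    c=W.mean(0);H=(L).T@(W-c);th=np.arctan2(H[0,1]-H[1,0],H[0,0]+H[1,1])
    R=np.array([[np.cos(th),-np.sin(th)],[np.sin(th),np.cos(th)]])
    return c,th,R,W,W-c-L@R.T
E
python3 - <<'E'
from h import *
cr=[(170+(u+.5)/4-.5,130+(v+.5)/4-.5) for u,v in[(181,42),(503,147),(373,562),(28,445)]]
c,th,R,W,res=fitframe(cr);print(c,th,np.degrees(th),(res*1000).round(1))
F=lambda x,y,z:np.r_[c+R@[x,y],z]
# check with brush etc
def show(P,n='top'):
    return [(proj(n,p)[0]).round(1).tolist() for p in P]
# model projection for checks
pts={'hook++':F(.07,.115,.033),'hook-+':F(-.07,.115,.033),'hook--':F(-.07,-.115,.033),'hook+-':F(.07,-.115,.033),'screwflat':F(.07,0,.03),'hinge':F(0,0,.023)}
for k,X in pts.items():
    q=proj('top',X)[0];s=proj('scene',X)[0];print(k,X.round(3),'topcrop',((q-[170,130])*4).round(),'scenecrop',((s-[145,150])*4.8).round())
for a in (1.5,1.6,1.7,1.8,1.85):
    for y in(-.1,.1):
        X=F(-.131*np.cos(a)+0.00*np.sin(a),y,.023+.131*np.sin(a));q=proj('top',X)[0];s=proj('scene',X)[0]
        print(a,y,((q-[170,130])*4).round(),((s-[145,150])*4.8).round(),X.round(3))
# depth on raised half
d=np.load("pics/scene0.npz")['d']
P=[];
for v in range(165,225,3):
    for u in range(209,243,3):
        if d[v,u]>0: P.append(dep('scene',u,v,d[v,u]))
P=np.array(P);Lc=(P[:,:2]-c)@R;L=np.c_[Lc,P[:,2]]
m=(abs(L[:,0])<.1)&(abs(L[:,1])<.1)&(L[:,2]>.05)&(L[:,2]<.15)
print(m.sum());A=np.c_[L[m,2]-.023,np.ones(m.sum())];s,rs,_,_=np.linalg.lstsq(A,L[m,0],rcond=None);print(s,'angle',np.pi/2+np.arctan(s[0]),np.std(L[m,0]-A@s))
E
```

```text
[ 0.46076806 -0.16122482] 2.8526298271358352 163.44364960801695 [[-0.7 -2.2]
 [-1.   3.3]
 [ 1.4  0.6]
 [ 0.3 -1.7]]
hook++ [ 0.361 -0.252  0.033] topcrop [391. 431.] scenecrop [366. 401.]
hook-+ [ 0.495 -0.291  0.033] topcrop [450. 249.] scenecrop [610. 333.]
hook-- [ 0.561 -0.071  0.033] topcrop [155. 153.] scenecrop [405. 180.]
hook+- [ 0.426 -0.031  0.033] topcrop [ 88. 330.] scenecrop [185. 231.]
screwflat [ 0.394 -0.141  0.03 ] topcrop [239. 381.] scenecrop [269. 315.]
hinge [ 0.461 -0.161  0.023] topcrop [271. 292.] scenecrop [388. 296.]
1.5 -0.1 [122. 195.] [313.  12.] [ 0.498 -0.068  0.154]
1.5 0.1 [413. 290.] [489. 130.] [ 0.441 -0.26   0.154]
1.6 -0.1 [115. 213.] [291.  16.] [ 0.486 -0.064  0.154]
1.6 0.1 [407. 309.] [465. 135.] [ 0.429 -0.256  0.154]
1.7 -0.1 [109. 232.] [270.  21.] [ 0.473 -0.061  0.153]
1.7 0.1 [401. 328.] [442. 142.] [ 0.416 -0.252  0.153]
1.8 -0.1 [102. 251.] [248.  30.] [ 0.461 -0.057  0.151]
1.8 0.1 [395. 348.] [418. 152.] [ 0.404 -0.249  0.151]
1.85 -0.1 [ 99. 261.] [238.  35.] [ 0.455 -0.055  0.149]
1.85 0.1 [391. 357.] [406. 158.] [ 0.398 -0.247  0.149]
126
[0.07740219 0.00035712] angle 1.6480444996902934 0.0023971416820455565
```

Run:
```python
from h import *
from scipy.spatial.transform import Rotation as Ro
H={}
for n in('top','scene'):
    d=np.load(f"pics/{n}0.npz")['d'];v,u=np.mgrid[0:384,0:512];f,cx,cy,R,t=K(n)
    C=np.stack([(u-cx)/f*d,(v-cy)/f*d,d],-1).reshape(-1,3)[d.ravel()>0];X=(C-t)@R
    for x,y,z in X:
        k=(int(np.floor(x/.05)),int(np.floor(y/.05)));H[k]=max(H.get(k,-9),z)
print('y:',[round(.05*j+.025,2) for j in range(15,-9,-1)])
for i in range(16,-2,-1): print(round(.05*i+.025,3),' '.join('%4d'%(100*H[(i,j)]) if (i,j) in H else '   .' for j in range(15,-9,-1)))
o=r.get_obs();M=Ro.from_euler('xyz',o['orientation']).as_matrix();print(M.round(3))
```

```text
y: [0.78, 0.73, 0.68, 0.63, 0.58, 0.53, 0.48, 0.43, 0.38, 0.33, 0.28, 0.23, 0.18, 0.12, 0.08, 0.03, -0.03, -0.08, -0.13, -0.18, -0.23, -0.28, -0.33, -0.38]
0.825  -13  -13  -13  -12  -14  -10  -10   -8   -8    0    0   -1   -2   -9  -13  -12   -7   -7   -7   -7   -7  -13    8  -15
0.775    .  -13  -13  -13  -15  -15  -15  -14  -14  -11   -1   -3   -8    .    .    .   -6   -6   -6   -6   -6   -6   -6   -6
0.725    .  -15  -13  -13  -15  -15  -15  -15  -15  -15    .    .    0    0    1    0    0    0    0    0    0    0    0    0
0.675    .  -15  -14  -14  -15  -16  -18    .    .  -20    .    .    0    2    2    0    0    3    0    0    0    0    0    0
0.625    .  -16  -15  -15  -15  -16  -16  -15  -15  -21    .    .    1    5    2    0    1    3    3    3    3    2    0    0
0.575    .    .  -14  -15  -87  -16  -15    9    4    0    0    0    0    0    0    0    1    3    2    3    3    3    3    0
0.525   25   25  -16    .    .    .   13   20   14   10    0    8    0    0    0    1    3    3    1    1    1    3    5    5
0.475   25   25   25    8    8    8   14   41   40   39    8  
[... 697 characters left out ...]
75    .    .    .    .    .    .    8    9    9    9    9    8    8    2    0    0    0    0    0    0    0    0    0    0
0.125    .    .    .    .    .    .    .    9    9    9    9    8    8   57   56    1    1    0    0    0    0    0    0    0
0.075    .    .    .    .    .    .    .    9    9    9    9    8    8    0   54   52   40   33    0    0    0    0    0    0
0.025    .    .    .    .    .    .    .    9    9    9    9    8    8    0    3   44   42   36    1    0    0    0    0    0
-0.025    .    .    .    .    .    .    .    9    9    9    9    8    8    0    .    .   27   32    1    0    0    0    0    0
[[-0.    -0.94   0.342]
 [-0.002  0.342  0.94 ]
 [-1.    -0.    -0.002]]
```

Request:
step_arm([
  [[0, 0, 0, -3.4, 0, 0, 1], [-0.042, -0.006, -0.04, 0, 0, 0, 1], [-0.042, -0.006, -0.04, 0, 0, 0, 1], [-0.042, -0.006, -0.04, 0, 0, 0, 1], [-0.042, -0.006, -0.04, 0, 0, 0, 1], [0, -0.0174, -0.047, 0, 0, 0, 1], [0, -0.0174, -0.047, 0, 0, 0, 1], [0, -0.0174, -0.047, 0, 0, 0, 1], [0, 0, 0, 0, 0, 0, 1]],
])

```text
t: 1.23
position: [0.2097, 0.2981, 0.4019]
orientation: [-0.039, 1.569, 1.239]
ft_force: [-0.3, 1.0, 0.7]
opening: 0.0039
```

Request:
step_arm([
  [[0.01, -0.0343, -0.031, 0, 0, 0, 1], [0.01, -0.0343, -0.031, 0, 0, 0, 1], [0.01, -0.0343, -0.031, 0, 0, 0, 1], [0.01, -0.0343, -0.031, 0, 0, 0, 1], [0.01, -0.0343, -0.031, 0, 0, 0, 1], [0.02, -0.028, -0.0336, 0, 0, 0, 1], [0.02, -0.028, -0.0336, 0, 0, 0, 1], [0.02, -0.028, -0.0336, 0, 0, 0, 1], [0.02, -0.028, -0.0336, 0, 0, 0, 1], [0.02, -0.028, -0.0336, 0, 0, 0, 1], [0, 0, 0, 0, 0, 0, 1], [0, 0, 0, 0, 0, 0, 1]],
])

```text
t: 2.72
position: [0.4158, -0.0969, 0.2515]
orientation: [2.585, 1.57, -2.416]
ft_force: [0.3, -0.1, -0.6]
opening: 0.0007
```

```bash
cat >> h.py <<'E'
C0=np.array([.4608,-.1612]);TH=2.8526
from scipy.spatial.transform import Rotation as Ro
def own(P,c=C0,th=TH):
    Rm=np.array([[np.cos(th),-np.sin(th)],[np.sin(th),np.cos(th)]]);P=np.asarray(P);return np.r_[Rm.T@(P[:2]-c),P[2]]
def st():
    o=r.get_obs();M=Ro.from_euler('xyz',o['orientation']).as_matrix()
    tip=o['position']+M[:,0]*r.tips_ahead
    print('t',round(o['t'],2),'tip own mm',(own(tip)*1000).round(1),'F',np.round(o['ft_force'],1),'axes in own',[ (own(np.r_[C0,0]+M[:,i])).round(3).tolist() for i in range(3)],'q',np.round(o['q'],2))
E
python3 -c "
from h import *
st()
p,d=r.read_camera('scene');crop(p,'pics/s2.png',100,80,310,260,3.7)"
```

```text
t 2.73 tip own mm [ 61.4 -48.8 232.5] F [ 0.3 -0.1 -0.6] axes in own [[0.001, 0.001, -1.0], [1.0, 0.0, 0.001], [0.0, -1.0, -0.001]] q [-0.74  0.04  0.93  2.14 -0.04  0.98  1.5 ]
```

View pics/s2.png

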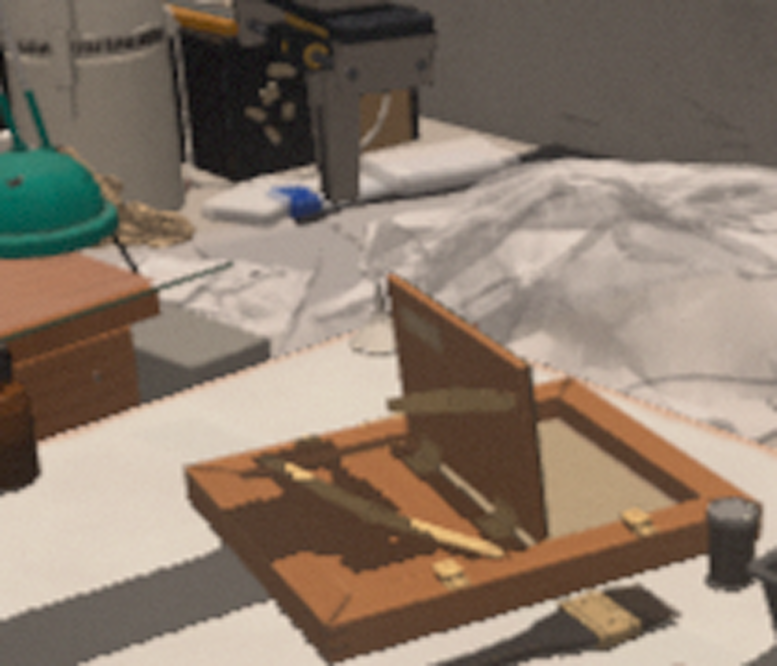

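Run:
```python
import numpy as np
r=.115;pv=None
for a in np.arange(1.6,.35,-.1):
    x=-r*np.cos(a)-.0025*np.sin(a)+.010;z=.023+r*np.sin(a)-.0025*np.cos(a)
    print(round(a,2),round(x*1e3,1),round(z*1e3,1), None if pv is None else (round(-(z-pv[1]),4),round(x-pv[0],4)));pv=(x,z)
```

```text
1.6 10.9 138.0 None
1.5 -0.6 137.5 (np.float64(0.0005), np.float64(-0.0115))
1.4 -12.0 135.9 (np.float64(0.0016), np.float64(-0.0114))
1.3 -23.2 133.1 (np.float64(0.0028), np.float64(-0.0112))
1.2 -34.0 129.3 (np.float64(0.0039), np.float64(-0.0108))
1.1 -44.4 124.4 (np.float64(0.0049), np.float64(-0.0104))
1.0 -54.2 118.4 (np.float64(0.0059), np.float64(-0.0098))
0.9 -63.4 111.5 (np.float64(0.0069), np.float64(-0.0092))
0.8 -71.9 103.8 (np.float64(0.0078), np.float64(-0.0085))
0.7 -79.6 95.2 (np.float64(0.0086), np.float64(-0.0077))
0.6 -86.3 85.9 (np.float64(0.0093), np.float64(-0.0068))
0.5 -92.1 75.9 (np.float64(0.0099), np.float64(-0.0058))
0.4 -96.9 65.5 (np.float64(0.0105), np.float64(-0.0048))
```

Request:
step_arm([
  [[0.03, 0, 0, 0, 0, 0, 1], [0.03, 0, 0, 0, 0, 0, 1], [0.0375, 0, 0, 0, 0, 0, 1], [0, -0.01, 0, 0, 0, 0, 1], [0, -0.01, 0, 0, 0, 0, 1], [0, -0.01, 0, 0, 0, 0, 1], [0, 0, 0, 0, 0, 0, 1]],
])

```text
t: 3.65
position: [0.4459, -0.1067, 0.1551]
orientation: [-1.363, 1.568, -0.081]
ft_force: [-1.0, -0.3, 0.6]
opening: 0.001
```

```bash
python3 -c "
from h import *
st()
p,d=r.read_camera('scene');crop(p,'pics/s3.png',100,80,310,260,3.7)"
```

```text
t 3.65 tip own mm [ 29.8 -48.  136.1] F [-1.  -0.3  0.6] axes in own [[-0.002, -0.0, -1.0], [1.0, -0.0, -0.002], [-0.0, -1.0, 0.001]] q [-0.57  0.33  0.86  2.17 -0.36  0.78  1.81]
```

View pics/s3.png

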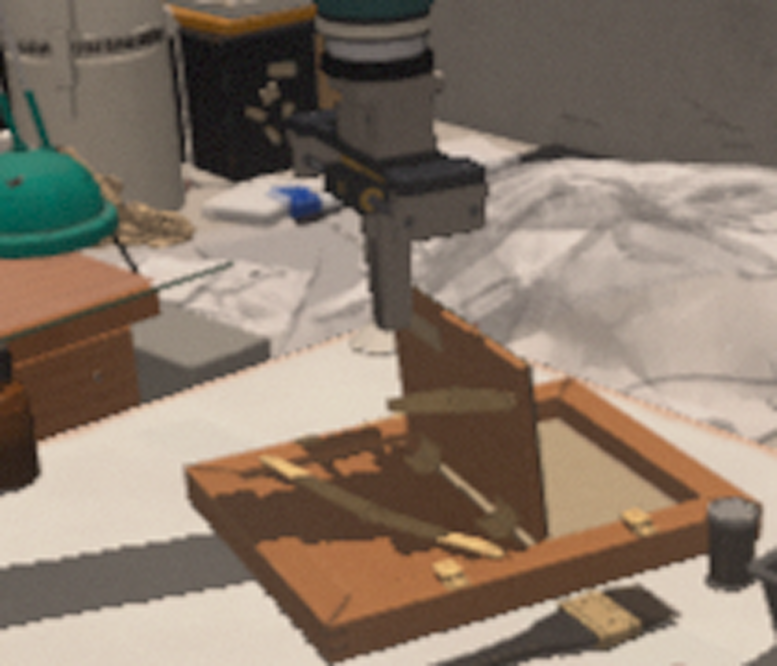

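Request:
step_arm([
  [[0, -0.0095, 0, 0, 0, 0, 1], [0, -0.0095, 0, 0, 0, 0, 1], [0.0, -0.0115, 0, 0, 0, 0, 1], [0.001, -0.0114, 0, 0, 0, 0, 1], [0.0028, -0.0112, 0, 0, 0, 0, 1], [0.004, -0.0108, 0, 0, 0, 0, 1]],
])

```text
t: 4.45
position: [0.5065, -0.125, 0.146]
orientation: [-2.025, 1.57, -0.743]
ft_force: [-0.5, -0.5, -0.6]
opening: 0.0004
```

```bash
python3 -c "
from h import *
st()
p,d=r.read_camera('scene');crop(p,'pics/s4.png',100,80,310,260,3.7)"
```

```text
t 4.45 tip own mm [-33.5 -47.7 127. ] F [-0.5 -0.5 -0.6] axes in own [[-0.0, 0.0, -1.0], [1.0, -0.001, -0.0], [-0.001, -1.0, -0.0]] q [-0.46  0.46  0.8   2.03 -0.44  0.83  1.88]
```

View pics/s4.png

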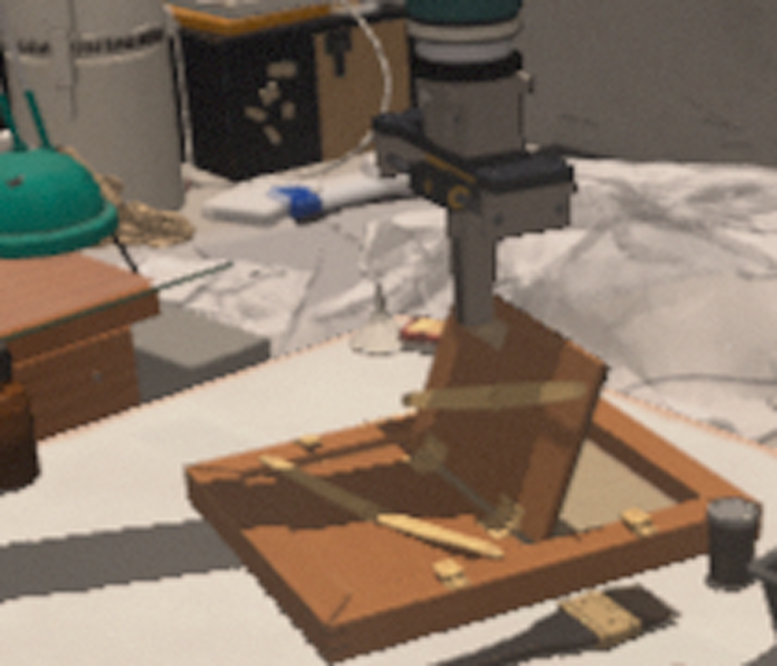

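The half tips over with the finger near its top edge (crop ~470,320), and the frame hasn't moved. I'll keep following the arc.

Request:
step_arm([
  [[0.0045, -0.0104, 0, 0, 0, 0, 1], [0.0055, -0.0098, 0, 0, 0, 0, 1], [0.0065, -0.0092, 0, 0, 0, 0, 1], [0.0075, -0.0085, 0, 0, 0, 0, 1], [0.0085, -0.0077, 0, 0, 0, 0, 1], [0.0093, -0.0068, 0, 0, 0, 0, 1], [0.0099, -0.0058, 0, 0, 0, 0, 1]],
])

```text
t: 5.38
position: [0.5617, -0.1414, 0.0938]
orientation: [1.716, 1.571, 2.997]
ft_force: [0.4, 0.3, 0.0]
opening: 0.0004
```

```bash
python3 -c "
from h import *
st()
p,d=r.read_camera('scene');crop(p,'pics/s5.png',100,80,310,260,3.7)"
```

```text
t 5.38 tip own mm [-91.1 -47.7  74.8] F [0.4 0.3 0. ] axes in own [[0.0, 0.0, -1.0], [1.0, -0.001, 0.0], [-0.001, -1.0, -0.0]] q [-0.35  0.62  0.71  1.92 -0.55  0.81  1.95]
```

View pics/s5.png

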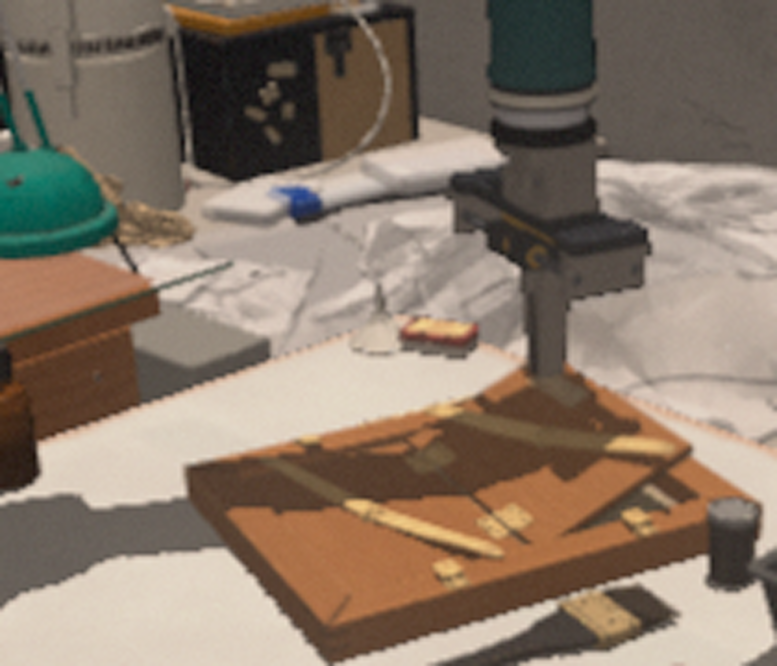

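Request:
step_arm([
  [[0, 0, 0, 0, 0, 0, 1], [0, 0, 0, 0, 0, 0, 1], [0, 0, 0, 0, 0, 0, 1], [0, 0, 0, 0, 0, 0, 1], [0, 0, 0, 0, 0, 0, 1], [0, 0, 0, 0, 0, 0, 1], [-0.02, 0.02, 0, 0, 0, 0, 1], [-0.03, 0.03, 0, 0, 0, 0, 1], [-0.03, 0.04, 0, 0, 0, 0, 1], [0, 0, 0, 0, 0, 0, 1]],
])

```text
t: 6.68
position: [0.4743, -0.1148, 0.1761]
orientation: [-0.456, 1.567, 0.825]
ft_force: [-0.2, -0.2, -0.2]
opening: 0.0005
```

```bash
python3 -c "
from h import *
st()
p,d=r.read_camera('scene');crop(p,'pics/s6.png',145,150,310,260,4.8)
p,d=r.read_camera('top');np.savez('pics/top6.npz',p=p,d=d);crop(p,'pics/t6.png',170,130,310,280,4)"
```

```text
t 6.67 tip own mm [  0.3 -48.3 157.1] F [-0.2 -0.2 -0.2] axes in own [[-0.002, -0.004, -1.0], [1.0, -0.0, -0.002], [-0.0, -1.0, 0.004]] q [-0.55  0.35  0.87  2.09 -0.36  0.86  1.81]
```

View pics/s6.png

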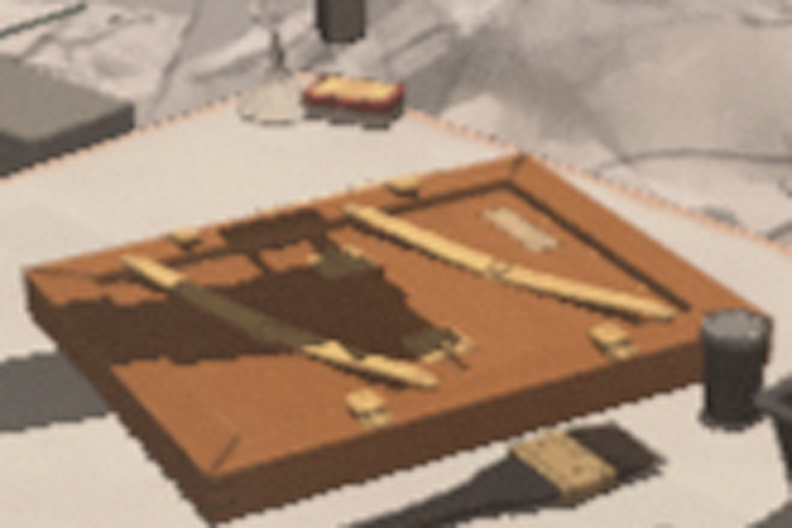

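View pics/t6.png

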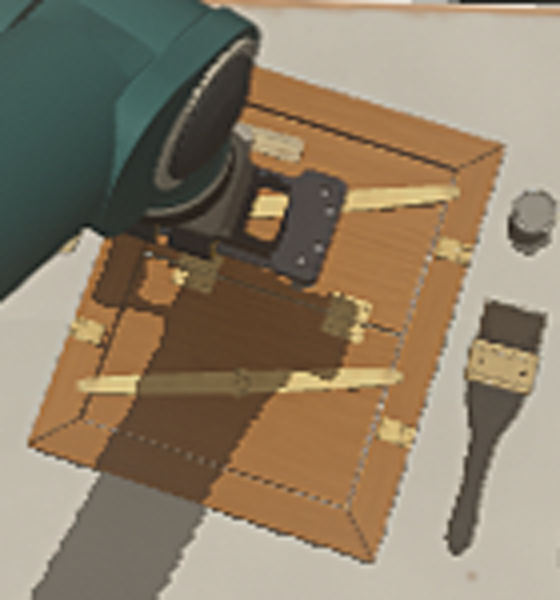

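```bash
python3 -c "
from h import *
for n,(u0,v0,s),L in (('top',(170,130,4),[(80,385),(402,376),(240,381),(457,192),(345,200)]),('scene',(145,150,4.8),[(350,210),(675,313),(499,267),(125,262),(435,382),(269,331)])):
    for u,v in L:
        print(n,(u,v),(own(atz(n,u0+u/s,v0+v/s,.0275))*1000).round(1))
"
```

```text
top (80, 385) [ 108.9 -107.8   27.5]
top (402, 376) [ 29.3 110.5  27.5]
top (240, 381) [69.7  0.7 27.5]
top (457, 192) [-114.1  107.3   27.5]
top (345, 200) [-82.   30.2  27.5]
scene (350, 210) [ -28.3 -103.7   27.5]
scene (675, 313) [-117.6  103.7   27.5]
scene (499, 267) [-65.2   7.3  27.5]
scene (125, 262) [ 110.2 -104.9   27.5]
scene (435, 382) [ 27.2 106.3  27.5]
scene (269, 331) [75.7 12.8 27.5]
```

```bash
python3 -c "
from h import *
for n,(u0,v0,s),L in (('top',(170,130,4),[(175,270),(217,285),(200,262),(190,290),(321,310),(370,320)]),):
    for u,v in L: print(n,(u,v),(own(atz(n,u0+u/s,v0+v/s,.0225))*1000).round(1))
"
```

```text
top (175, 270) [  7.  -72.3  22.5]
top (217, 285) [  7.8 -39.2  22.5]
top (200, 262) [ -4.5 -56.8  22.5]
top (190, 290) [ 17.6 -56.8  22.5]
top (321, 310) [ 1.2 39.3 22.5]
top (370, 320) [-3.1 75.7 22.5]
```

Request:
step_arm([
  [[0.03, -0.0073, 0.0287, 0, 0, 0, 1], [0.03, 0, 0, 0, 0, 0, 1], [0.03, 0, 0, 0, 0, 0, 1], [0.02, 0, 0, 0, 0, 0, 1], [0, 0, 0, 0, 0, 0, 1], [0, 0, 0, 0, 0, 0, 1]],
])

```text
t: 7.52
position: [0.4908, -0.0908, 0.0645]
orientation: [-2.87, 1.57, -1.589]
ft_force: [-0.1, -0.7, -0.8]
opening: -0.0001
```

```bash
python3 -c "
from h import *
st()
p,d=r.read_camera('scene');crop(p,'pics/s7.png',145,150,310,260,4.8)"
```

```text
t 7.53 tip own mm [ -8.7 -76.   45.5] F [-0.1 -0.7 -0.8] axes in own [[-0.0, 0.001, -1.0], [1.0, -0.001, -0.0], [-0.001, -1.0, -0.001]] q [-0.44  0.56  0.69  2.12 -0.58  0.66  1.94]
```

View pics/s7.png

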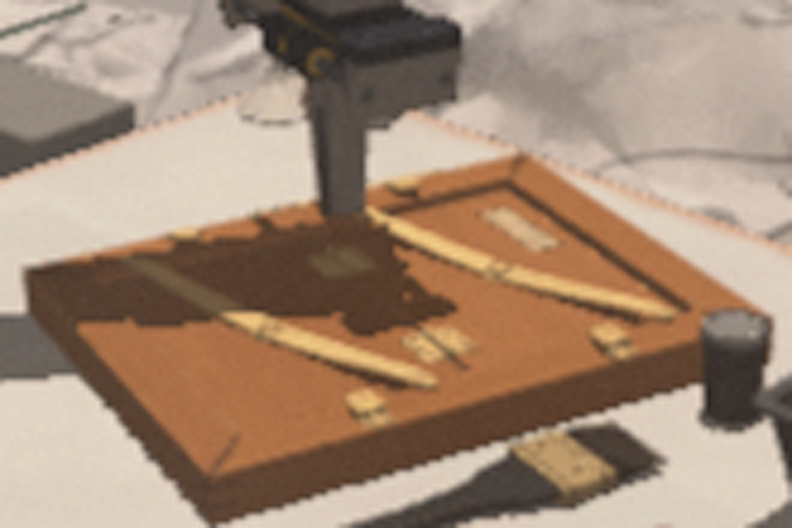

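Request:
step_arm([
  [[0.009, 0.001, 0.003, 0, 0, 0, 1], [0.009, 0, 0, 0, 0, 0, 1], [0, 0, 0, 0, 0, 0, 1], [0.0, -0.005, 0, 0, 0, 0, 1], [0.0005, -0.005, 0, 0, 0, 0, 1], [0.0005, -0.005, 0, 0, 0, 0, 1], [0, -0.005, 0, 0, 0, 0, 1], [0, -0.005, 0, 0, 0, 0, 1], [0, 0, 0, 0, 0, 0, 1]],
])

```text
t: 8.7
position: [0.5146, -0.0944, 0.0456]
orientation: [-1.902, 1.57, -0.62]
ft_force: [1.0, 0.5, 0.1]
opening: 0.0007
```

```bash
python3 -c "
from h import *
st()
p,d=r.read_camera('scene');crop(p,'pics/s8.png',145,150,310,260,4.8)"
```

```text
t 8.7 tip own mm [-32.6 -79.4  26.6] F [1.  0.5 0.1] axes in own [[-0.001, 0.0, -1.0], [1.0, -0.001, -0.001], [-0.001, -1.0, -0.0]] q [-0.4   0.62  0.66  2.07 -0.62  0.66  1.96]
```

View pics/s8.png

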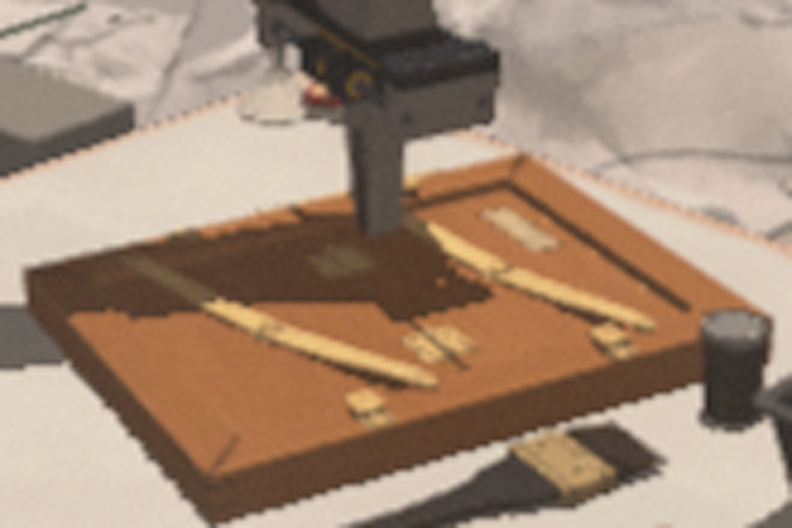

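The spring is turning; its right end has moved to crop (650,328). I'll carry on.

Request:
step_arm([
  [[0.0005, -0.005, 0, 0, 0, 0, 1], [0, -0.005, 0, 0, 0, 0, 1], [0, -0.004, 0, 0, 0, 0, 1], [0, -0.003, 0, 0, 0, 0, 1], [0, -0.002, 0, 0, 0, 0, 1], [0, -0.001, 0, 0, 0, 0, 1], [0, 0, 0, 0, 0, 0, 1]],
])

```text
t: 9.62
position: [0.5334, -0.1, 0.0451]
orientation: [-1.875, 1.571, -0.594]
ft_force: [0.4, 0.1, 0.2]
opening: 0.0005
```

```bash
python3 -c "
from h import *
st()
p,d=r.read_camera('scene');crop(p,'pics/s9.png',145,150,310,260,4.8)"
```

```text
t 9.62 tip own mm [-52.2 -79.4  26.1] F [0.4 0.1 0.2] axes in own [[-0.0, 0.0, -1.0], [1.0, -0.001, -0.0], [-0.001, -1.0, -0.0]] q [-0.38  0.65  0.65  2.02 -0.62  0.68  1.96]
```

View pics/s9.png

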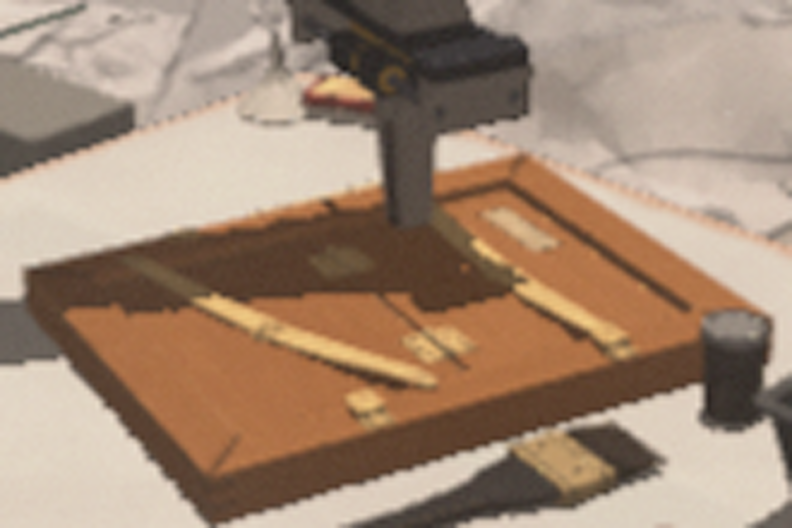

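Request:
step_arm([
  [[0, -0.001, 0, 0, 0, 0, 1], [0, -0.001, 0, 0, 0, 0, 1], [0, 0, 0, 0, 0, 0, 1]],
])

```text
t: 10.05
position: [0.535, -0.1003, 0.045]
orientation: [1.378, 1.57, 2.66]
ft_force: [-2.3, 0.6, 1.2]
opening: 0.0005
```

Request:
step_arm([
  [[0, -0.001, 0, 0, 0, 0, 1], [0, 0, 0, 0, 0, 0, 1]],
])

```text
t: 10.3
position: [0.5353, -0.1004, 0.0449]
orientation: [1.438, 1.569, 2.72]
ft_force: [-4.4, 1.0, 2.8]
opening: 0.0006
```

```bash
python3 -c "
from h import *
st()"
```

```text
t 10.3 tip own mm [-54.  -79.5  25.9] F [-4.4  1.   2.8] axes in own [[0.002, -0.0, -1.0], [1.0, -0.0, 0.002], [-0.0, -1.0, 0.0]] q [-0.38  0.65  0.65  2.01 -0.62  0.69  1.96]
```

Request:
step_arm([
  [[0, 0.004, 0, 0, 0, 0, 1], [-0.015, 0.006, 0, 0, 0, 0, 1], [-0.03, 0, 0, 0, 0, 0, 1], [0, 0.017, -0.053, 0, 0, 0, 1], [0, 0.017, -0.053, 0, 0, 0, 1], [0, 0.017, -0.053, 0, 0, 0, 1], [0, 0, 0, 0, 0, 0, 1], [0, 0, 0, 0, 0, 0, 1]],
])

```text
t: 11.3
position: [0.4331, -0.2356, 0.0908]
orientation: [-1.282, 1.569, -0.001]
ft_force: [-0.2, 0.1, 0.2]
opening: 0.0001
```

```bash
python3 -c "
from h import *
st()
p,d=r.read_camera('scene');crop(p,'pics/s10.png',145,150,310,260,4.8)
p,d=r.read_camera('top');crop(p,'pics/t10.png',170,130,310,280,4)"
```

```text
t 11.3 tip own mm [ 5.3 79.2 71.8] F [-0.2  0.1  0.2] axes in own [[-0.002, -0.001, -1.0], [1.0, -0.001, -0.002], [-0.001, -1.0, 0.001]] q [-0.16  0.5   0.74  2.13 -0.53  0.7   2.21]
```

View pics/s10.png

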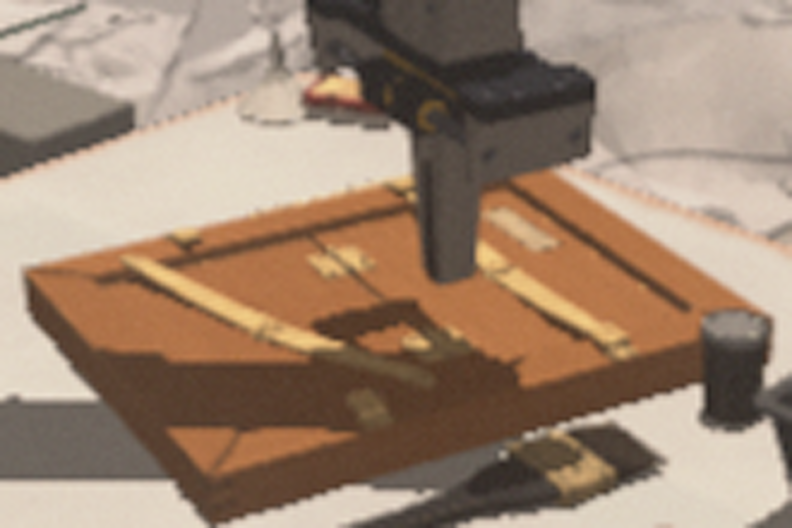

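View pics/t10.png

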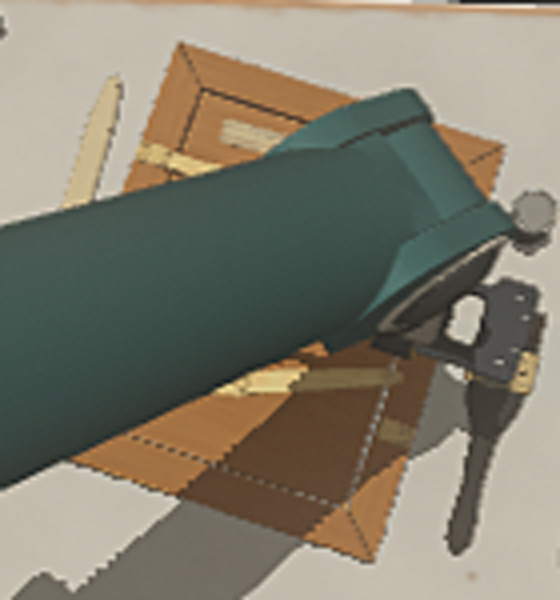

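The front spring now lies across under both of its hooks, and the frame corners are where they were. Now the rear spring.

Request:
step_arm([
  [[0.02, 0, 0, 0, 0, 0, 1], [0.016, 0, 0, 0, 0, 0, 1], [0.009, 0, 0, 0, 0, 0, 1], [0, 0, 0, 0, 0, 0, 1], [0, 0.005, 0, 0, 0, 0, 1], [0, 0.005, 0, 0, 0, 0, 1], [0, 0.005, 0, 0, 0, 0, 1], [0, 0.005, 0, 0, 0, 0, 1], [0, 0.005, 0, 0, 0, 0, 1], [0, 0, 0, 0, 0, 0, 1]],
])

```text
t: 12.65
position: [0.408, -0.2284, 0.0451]
orientation: [0.737, 1.57, 2.018]
ft_force: [0.7, 0.8, -0.3]
opening: 0.0004
```

```bash
python3 -c "
from h import *
st()
p,d=r.read_camera('scene');crop(p,'pics/s11.png',145,150,310,260,4.8)"
```

```text
t 12.65 tip own mm [31.5 79.4 26.1] F [ 0.7  0.8 -0.3] axes in own [[0.0, -0.0, -1.0], [1.0, -0.001, 0.0], [-0.001, -1.0, 0.0]] q [-0.09  0.55  0.65  2.19 -0.62  0.58  2.3 ]
```

View pics/s11.png

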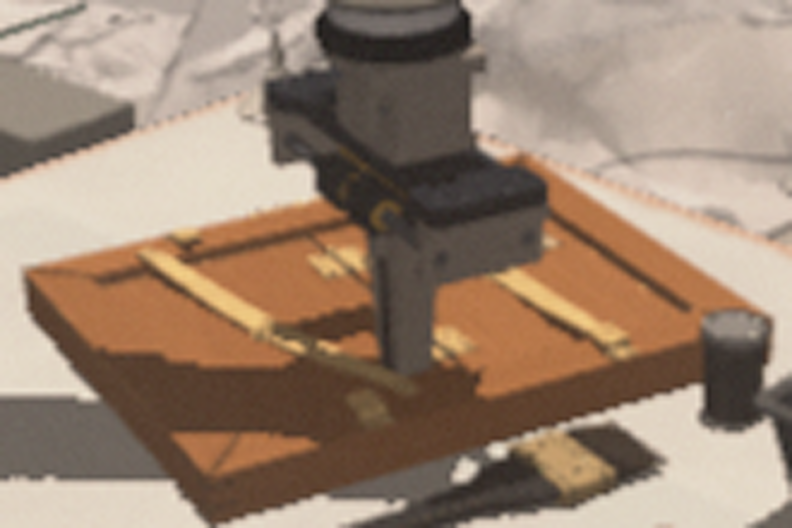

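Request:
step_arm([
  [[0, 0.005, 0, 0, 0, 0, 1], [0, 0.005, 0, 0, 0, 0, 1], [0, 0.004, 0, 0, 0, 0, 1], [0, 0.003, 0, 0, 0, 0, 1], [0, 0.002, 0, 0, 0, 0, 1], [0, 0.001, 0, 0, 0, 0, 1], [0, 0.001, 0, 0, 0, 0, 1], [0, 0, 0, 0, 0, 0, 1]],
])

```text
t: 13.7
position: [0.3882, -0.2225, 0.0451]
orientation: [0.835, 1.571, 2.116]
ft_force: [-0.0, -0.1, -1.2]
opening: 0.0004
```

```bash
python3 -c "
from h import *
st()"
```

```text
t 13.7 tip own mm [52.1 79.4 26.1] F [-0.  -0.1 -1.2] axes in own [[0.0, -0.0, -1.0], [1.0, -0.001, 0.0], [-0.001, -1.0, 0.0]] q [-0.09  0.53  0.65  2.24 -0.62  0.56  2.32]
```

Request:
step_arm([
  [[0, 0.001, 0, 0, 0, 0, 1], [0, 0, 0, 0, 0, 0, 1]],
])

```text
t: 13.95
position: [0.3872, -0.2222, 0.0451]
orientation: [0.938, 1.571, 2.219]
ft_force: [0.3, -0.6, 0.5]
opening: 0.0007
```

Request:
step_arm([
  [[0, 0.001, 0, 0, 0, 0, 1], [0, 0, 0, 0, 0, 0, 1]],
])

```text
t: 14.2
position: [0.3864, -0.222, 0.0451]
orientation: [-1.666, 1.571, -0.385]
ft_force: [0.6, -0.5, 0.1]
opening: 0.0001
```

Request:
step_arm([
  [[0, 0.001, 0, 0, 0, 0, 1], [0, 0, 0, 0, 0, 0, 1]],
])

```text
t: 14.45
position: [0.3861, -0.2219, 0.0453]
orientation: [-1.779, 1.569, -0.498]
ft_force: [3.1, -1.0, -1.0]
opening: 0.0008
```

```bash
python3 -c "
from h import *
st()
p,d=r.read_camera('scene');crop(p,'pics/s12.png',145,150,310,260,4.8)"
```

```text
t 14.45 tip own mm [54.3 79.5 26.3] F [ 3.1 -1.  -1. ] axes in own [[-0.001, 0.0, -1.0], [1.0, -0.0, -0.001], [-0.0, -1.0, -0.0]] q [-0.09  0.52  0.65  2.25 -0.62  0.55  2.32]
```

View pics/s12.png

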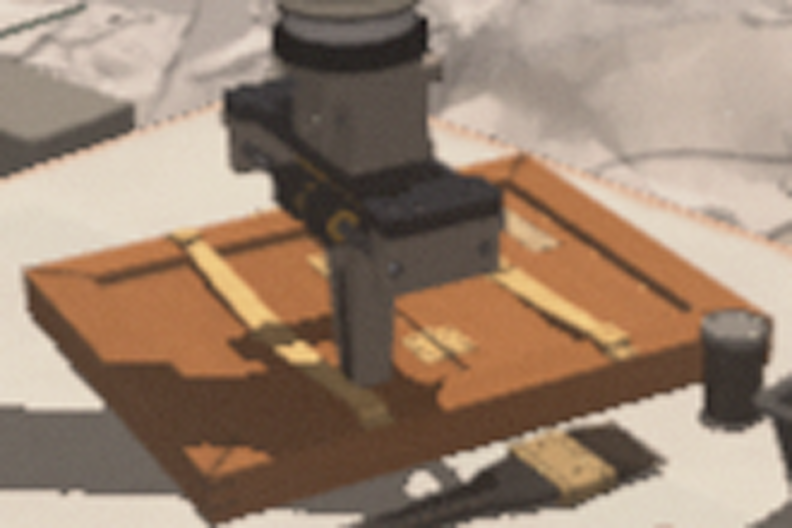

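Stop reached, at 3 N. I'll back off, lift well clear to one side, and check.

Request:
step_arm([
  [[0, -0.004, 0, 0, 0, 0, 1], [-0.015, -0.006, 0, 0, 0, 0, 1], [-0.04, 0, 0, 0, 0, 0, 1], [-0.05, 0, 0, 0, 0, 0, 1], [-0.05, 0, 0.03, 0, 0, 0, 1], [-0.05, 0.03, 0.05, 0, 0, 0, 1], [-0.03, 0.04, 0.05, 0, 0, 0, 1], [0, 0.04, 0.06, 0, 0, 0, 1], [0, 0.04, 0.06, 0, 0, 0, 1], [0, 0.02, 0.06, 0, 0, 0, 1], [0, 0.02, 0.06, 0, 0, 0, 1], [0, 0, 0, 0, 0, 0, 1]],
])

```text
t: 16.0
position: [0.3326, 0.1416, 0.2625]
orientation: [1.606, 1.567, 2.895]
ft_force: [0.5, -0.0, -0.5]
opening: 0.0002
```

```bash
python3 -c "
from h import *
st()
p,d=r.read_camera('scene');crop(p,'pics/s13.png',145,150,310,260,4.8)
p,d=r.read_camera('top');crop(p,'pics/t13.png',170,130,310,280,4)"
```

```text
t 16.0 tip own mm [ 209.2 -253.7  243.5] F [ 0.5 -0.  -0.5] axes in own [[0.003, 0.0, -1.0], [1.0, 0.007, 0.003], [0.007, -1.0, -0.0]] q [-1.   -0.12  0.48  2.23  0.06  1.02  0.73]
```

View pics/s13.png

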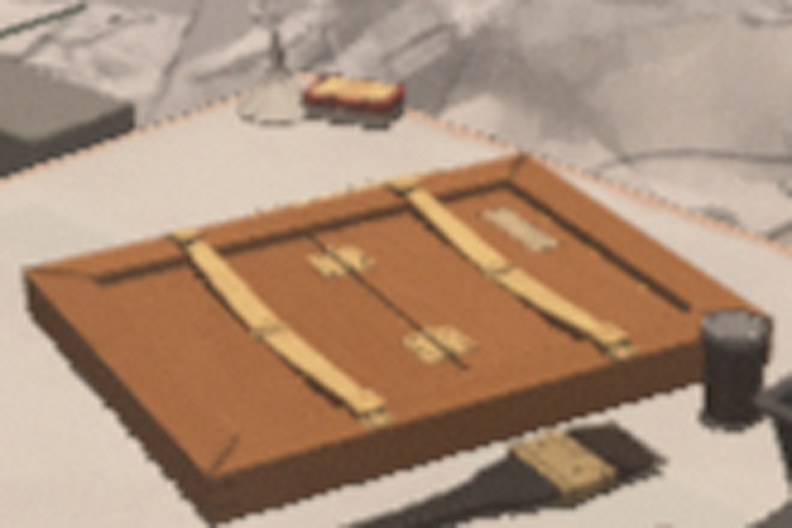

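View pics/t13.png

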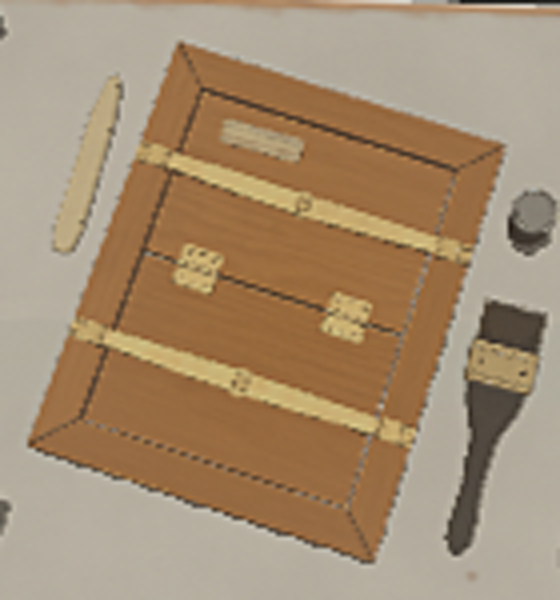

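Both halves are flat and both springs are squarely under all four hooks. The frame corners sit at the same pixels as at the start, and the neighbouring objects haven't moved.

```bash
python3 -c "
from plant import r
print(r.job_done())"
```

```text
the job is handed in; nothing more can be done
None
```

The printing frame is shut, both springs sit under all four hooks, and the job is handed in. The simulator gave no verdict.

- **Raised half:** I pushed it over with the closed fingertips near its free edge and followed its arc down to about 0.5 rad. From there it sank shut on its own.
- **Springs:** I turned the front spring first, then the rear, each by pushing its hinge-side arm up to the stop. The highest arm force I read was about 5 N, at the front stop; I only read it when each move ended.
- **Last checks:** The final pictures show both halves lying flat. The frame corners and the brush, bone folder and film can are where they started. I did not recheck the brayer and tongs in the last pictures, but the arm never went near them.
- **Clearance and time:** The arm was clear of everything when I handed in, at about 16 s of the 56 s allowed.

No check failed or disagreed. The joint angles themselves were not available, so "shut" and "under the hooks" are judged from the pictures and from feeling each spring reach its stop.

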